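# Close the retained-sample box and hold it against the sprung stop for sealing

### The arm

A 6-joint arm with a two-finger parallel gripper is mounted at the origin on the work surface. World frame = base frame: x ahead of the robot, y to its left, z up, the work surface at z = 0. Lengths are in mm, angles in degrees, forces in N, time in s.
With the tool pointing down it reaches from about 350 to 975 mm from the base axis. Payload 7.1 kg.
Tool frame: the origin (TCP) lies midway between the tips of the shut fingers; the grasp point (between the pads) lies 19 mm behind it (bot.grip_depth is the distance from the TCP to the grasp point, in mm); z points along the fingers, y is the line along which they close (so a half turn about z gives the same grasp; the last joint's range is limited). The gripper opens to 88 mm and grips with 3 to 60 N. Pads are 20 mm wide; open, the fingers measure 115 mm over their backs; the gripper's body (75 mm by 178 mm) begins 61 mm behind the grasp point.
Start: joints at [67.323, 24.242, 93.386, -0, 62.372, -1.089], TCP at [229.934, 581.15, 222.675] pointing down, gripper open.
Joint ranges: [-172.04, 172.04], [-51.8, 120.97], [4.93, 147.93], [-75.15, 255.16], [6.16, 154.13], [-145.62, 145.62]. Speed limits (degrees/s): [136.94, 136.94, 172.46, 180, 180, 180].

### API

Orientations are given as a 3x3 rotation matrix whose columns are the frame's x, y, z axes.
In Python, from cell import bot gives the robot as it stands.
- The arm moves only by the shell command python3 -m creep 'ROWS' [OPENING]. ROWS is text: rows parted by semicolons, each of 4 numbers parted by spaces: the shift along the world's x, y, z scaled (see below), then the turn about the world's z scaled (see below). In form: dx dy dz turn; .... A call has exactly 10 rows; each row is the pose to reach, as a shift and turn from the pose commanded when the call began; what a row does not reach only later rows make up. The controller multiplies each number of a shift by 100 cm and each number of a turn by pi/4 rad. A row lasts 1/10 s, in which the tool goes at most 50 mm and 8.59 degrees, less where a joint would pass 70% of its speed; a pose out of reach is approached as far as the arm can. A call with a number of a shift or a turn outside -1 to 1 is refused whole. A call with a gripper value outside its range is refused whole. OPENING is the opening, from 0 (shut) to 1 (fully open), set as the call begins (- or left out, the last holds). The fingers move at their own pace and stop on an object; the grip force is fixed at half the most. Time passes only in rows, so rows that repeat a pose let the fingers close, or fill a call up. It gives the time, the measured TCP pose, the force, the opening and the grip force at its end, in the units of the state.
- bot.read_state(): the state, without advancing time (a new reading comes with each control period).
- bot.get_image(name): name is "scene" or "top"; returns a dict with "image" (384x512x3 uint8, red, green, blue), "intrinsics" (3x3 intrinsics, pixels), "dist" ([k1, k2, p1, p2, k3] as OpenCV has them; the pictures are not rectified), "extrinsics" (4x4, takes a point from world to camera coordinates). Camera axes: x right, y down, z forward; pixel columns grow to the right and rows downward; lengths in mm; the calibration is good to about 2 mm. A picture is of the moment at which its call begins. There is no depth.
- bot.close_job(): hands the job in; it is judged then, once.
The state is a dict: "t": time; "joint_pos": joint angles; "joint_velocities": joint speeds; "joint_efforts": joint torques, N m; "tool_pos": TCP position; "tool_rot": TCP orientation; "wrist_force": force on the tool from outside, world axes, zero at the start; "wrist_torque": the same for the moment, N m; "gripper_width": finger opening in mm; "finger_force": force on a finger pad.
Only numpy, scipy, OpenCV 4.12 (cv2) and the standard library are available. Lean on these libraries where they do the work, as an engineer would, in place of code of your own. Each camera call takes 0.05 s, during which the arm holds its last target. There are 200 camera calls.

### The job

Swing the yellow lid of the blue sample box shut, all the way down so that its tab drops behind the front rim. Then slide the closed box along the bench squarely against the black buffer of the sprung stop and press gently, until the pointer stands in the middle of the green field (about 12 N on the buffer, never right through the red), and keep pressing steadily: I will put the tamper seal on while you hold, so your program finishes while holding the box there. Leave the jar, the loose cap, the stamp and the can where they stand.

Things in the scene. Friction and masses are not known exactly. Their poses are not given: they have to be found in the camera images.
- sample_box: loose blue plastic box with three amber sample pots inside, 120 (x) by 150 (y) by 80 mm high, about 0.46 kg with its lid; it slides on the bench. Origin: centre of its underside. +x points to its hinge side, which faces the buffer of the stop (within about 0.2 rad); its -x side is the front, towards the robot, to push on.
- lid (a joint): hinge of the yellow lid along the top of the box's +x side. Radians: 0 = shut (lid level on the rim, tab behind the front wall), pi/2 = upright, 1.9 = leaning back towards the stop. Stiff: the lid stays where it is left and does not fall; about 1 N at its free edge moves it. It must be pushed down until it rests on the rim.
- lid_hinge (a point): point on the lid's hinge line, middle of the box's width, at rim height: at (+60, 0, +80) mm in the box's frame.
- lid_edge (a point): middle of the lid's free edge, 120 mm from the hinge line. The lid is a yellow plate 119 by 150 mm, 4 mm thick (underside on the hinge plane, so its top is 84 mm above the bench when shut), with a tab 60 mm wide reaching 12 mm below it, 7 mm in from the free edge.
- stop: sprung stop fixed to the bench: grey housing 150 mm wide, 63 mm high, and 80 mm before it a black buffer plate 130 mm wide, 12 to 58 mm above the bench, on two rods. Origin: on the bench below the middle of the buffer's front face at rest. x: the way the buffer is pushed in; y along its face. A black pointer moves with the buffer along a scale on the housing: white, green, red.
- buffer (a joint): how far the buffer is pushed in along the stop's x, m: 0 at rest, 0.065 at its end. Spring of 360 N/m without preload: 8 N at 0.022 (white-green border), 12 N at 0.033 (middle of the green), 16 N at 0.044 (green-red border), 23 N at the end.
- jar: bystander: closed green glass jar with a yellow cap, 68 mm across, 125 mm high, beside the box. Origin: centre of its underside.
- cap: bystander: loose yellow screw cap, a disc 68 mm across, 18 mm high. Origin: centre of its underside.
- stamp: bystander: red and black rubber stamp, 40 by 40 by 50 mm. Origin: centre of its underside.
- can: bystander: red can, 68 mm across, 90 mm high. Origin: centre of its underside.
There are look-alikes about, which are no part of the job. Several things have the shape of the sample_box; the one meant has the colours described above.

How it is judged:
By the outcome, as a careful person would: the job done as asked, in the order asked, and still so for the second after the job is handed in, while the arm keeps its last pose, push and grip.
It also fails if it takes over 58 s, if anything falls off the work surface, if the arm or the gripper's body presses on something with over 40 N, if the wrist force passes 120 N, or if a joint passes its speed limit or range.

## Working session

There is one attempt and no reset: what is moved stays moved. The work goes in short steps, Python scripts to look and compute and a shell command to move; the robot and the scene stay as the last step left them, time stands still between calls to the robot, and variables do not carry over. Pictures are saved under pics/ and viewed, at most 10 in all, crops included, and the job is handed in when it is done.

```bash
mkdir -p pics
cat > h.py <<'E'
import numpy as np,cv2
from cell import bot
def shot(n,f):
    d=bot.get_image(n); cv2.imwrite('pics/%s.png'%f,d['image'][...,::-1]); np.savez('pics/%s.npz'%f,**{k:np.array(v) for k,v in d.items()}); return d
def load(f): return dict(np.load('pics/%s.npz'%f))
def ray(d,px):
    K=np.array(d['intrinsics'],float);E=np.array(d['extrinsics'],float)
    u=cv2.undistortPoints(np.array(px,float).reshape(-1,1,2),K,np.array(d['dist'],float)).reshape(-1,2)
    R=E[:3,:3];c=-R.T@E[:3,3]
    return c,np.c_[u,np.ones(len(u))]@R
def onz(d,px,z):
    c,r=ray(d,px); return c+r*((z-c[2])/r[:,2])[:,None]
def proj(d,P):
    E=np.array(d['extrinsics'],float)
    return cv2.projectPoints(np.array(P,float).reshape(-1,1,3),cv2.Rodrigues(E[:3,:3])[0],E[:3,3],np.array(d['intrinsics'],float),np.array(d['dist'],float))[0].reshape(-1,2)
E
python3 - <<'E'
from h import *
for n in('scene','top'):
    d=shot(n,n+'0'); E=d['extrinsics'];print(n,-np.array(E)[:3,:3].T@np.array(E)[:3,3])
s=bot.read_state();print(s['t'],s['tool_rot'],s['wrist_force'],s['gripper_width'])
E
```

```text
scene [ 790.46744794 -299.21139514  666.15029925]
top [349.78416958  27.92222709 799.37256853]
0.1 [[-9.29827107e-01  3.67996294e-01 -5.28663355e-04]
 [ 3.67996672e-01  9.29826247e-01 -1.26465792e-03]
 [ 2.61756374e-05 -1.37045957e-03 -9.99999061e-01]] [ 0.3123908   0.07722615 -0.09620567] 87.70600508818427
```

View pics/scene0.png

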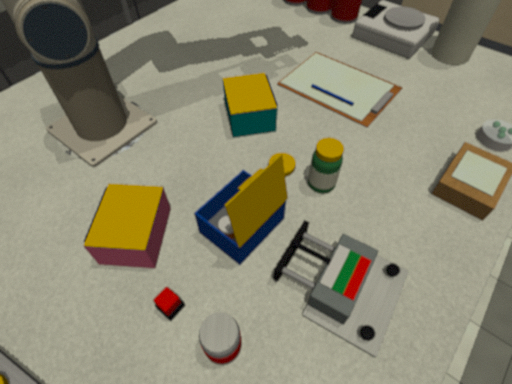

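View pics/top0.png

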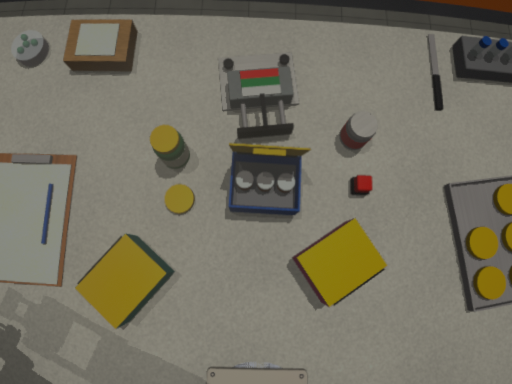

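The scene picture shows the open blue box at about (240,215), with the stop at (330,275). In the top picture the box rim runs about (229–301, 150–214), the lid leans back at row 150, the buffer is at (265,130), the jar at (168,145), the cap at (180,198), the stamp at (363,184) and the can at (357,130).

Run:
```python
from h import *
d=load('top0');im=d['image'];hsv=cv2.cvtColor(im,cv2.COLOR_RGB2HSV)
m=cv2.inRange(hsv,(105,120,40),(130,255,255));m[:,:200]=0;m[:,330:]=0;m[:130]=0;m[240:]=0
m=cv2.morphologyEx(m,cv2.MORPH_CLOSE,np.ones((3,3)))
pts=cv2.findNonZero(m).reshape(-1,2)
W=onz(d,pts,80)
r=cv2.minAreaRect(W[:,:2].astype(np.float32));print('blue z80',r);print(cv2.boxPoints(r))
# front rim outer edge line at z=80: lowest blue pixel per column ; rim
cols=[];
for x in range(236,296,2):
    ys=np.where(m[:,x])[0]; cols.append((x,ys.max(),ys.min()))
print(cols[::5])
# buffer: dark
y=cv2.inRange(hsv,(0,0,0),(180,255,70));y[:, :225]=0;y[:,310:]=0;y[:100]=0;y[143:]=0
print([(x,np.where(y[:,x])[0].min(),np.where(y[:,x])[0].max()) for x in range(230,300,4) if y[:,x].any()])
# yellow lid
l=cv2.inRange(hsv,(20,120,60),(35,255,255));l[:,:225]=0;l[:,315:]=0;l[:135]=0;l[165:]=0
p=cv2.findNonZero(l).reshape(-1,2);r=cv2.minAreaRect(p.astype(np.float32));print('lid px',cv2.boxPoints(r))
big=cv2.resize(im[90:225,205:325],None,fx=5,fy=4.4,interpolation=cv2.INTER_CUBIC);cv2.imwrite('pics/crop0.png',big[...,::-1])
d=load('scene0');s=cv2.resize(d['image'][140:360,180:420],None,fx=3,fy=2.7,interpolation=cv2.INTER_CUBIC);cv2.imwrite('pics/crops0.png',s[...,::-1])
```

```text
blue z80 ((487.2882385253906, -2.3139190673828125), (84.40864562988281, 147.32032775878906), 0.4239200949668884)
[[444.5401    71.031975]
 [445.63007  -76.284325]
 [530.0364   -75.65981 ]
 [528.9464    71.65649 ]]
[(236, np.int64(206), np.int64(206)), (246, np.int64(207), np.int64(206)), (256, np.int64(208), np.int64(207)), (266, np.int64(209), np.int64(208)), (276, np.int64(209), np.int64(208)), (286, np.int64(210), np.int64(209))]
[(230, np.int64(100), np.int64(107)), (234, np.int64(100), np.int64(109)), (238, np.int64(100), np.int64(138)), (242, np.int64(100), np.int64(138)), (246, np.int64(100), np.int64(138)), (250, np.int64(100), np.int64(138)), (254, np.int64(100), np.int64(137)), (258, np.int64(100), np.int64(137)), (262, np.int64(100), np.int64(137)), (266, np.int64(100), np.int64(136)), (270, np.int64(100), np.int64(136)), (274, np.int64(100), np.int64(136)), (278, np.int64(100), np.int64(135)), (282, np.int64(100), np.int64(135)), (286, np.int64(100), np.int64(134)), (290, np.int64(100), np.int64(133))]
lid px [[228.44872 151.85605]
 [229.10783 142.46371]
 [309.06494 148.07474]
 [308.40582 157.46707]]
```

View pics/crop0.png

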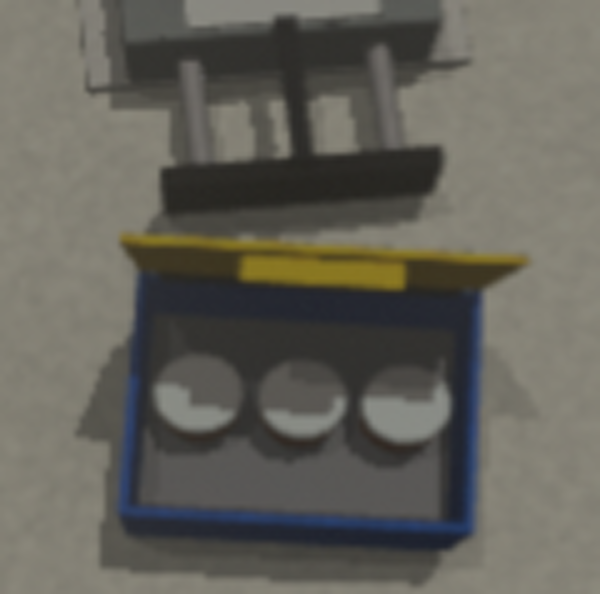

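View pics/crops0.png

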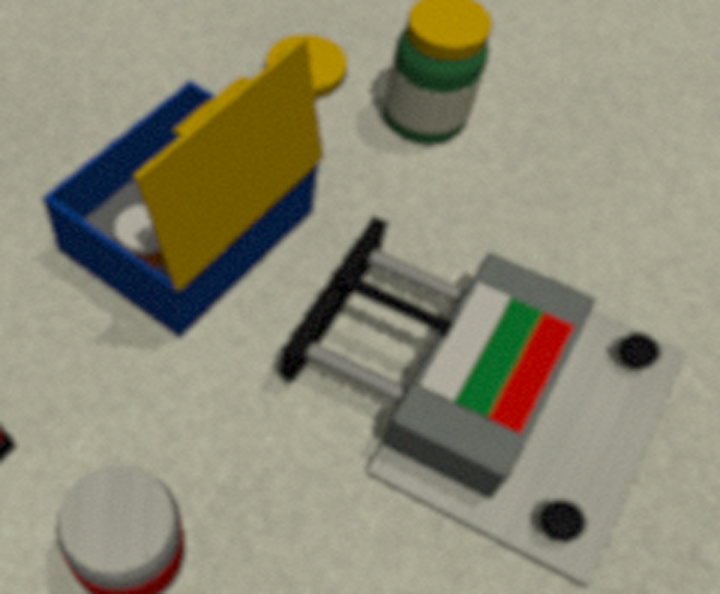

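The crops show the rim's outer corners in top pixels at about (229,207), (299,210), (233,154) and (301,156). The lid's free edge runs (229,143)–(310,149.5) and leans slightly back. The buffer's front-face lower edge runs (238.6,138)–(292,133), so the box is yawed relative to the stop.

Run:
```python
from h import *
d=load('top0');s=load('scene0')
def show(n,P):print(n,np.round(P,1).tolist(), 'len',np.round(np.linalg.norm(P[0]-P[1]),1),'ang',np.round(np.degrees(np.arctan2(*(P[0]-P[1])[[0,1]])),1))
show('front rim',onz(d,[(229.4,207),(299,209.8)],80))
show('rear rim',onz(d,[(232.6,153.6),(301.4,156.4)],80))
show('buf bot',onz(d,[(238.6,138.2),(292,133.2)],12))
show('buf top',onz(d,[(237.6,128.6),(293,124.1)],58))
# scene crop px: buffer top front? ends
f=lambda x,y:(180+x/3,140+y/2.7)
# lid edge by two views: scene crop corners (305,42) far(+y?) and (137,178)
for a,b in(((229.2,143.4),f(305,42)),((310.4,149.5),f(137,178))):
    c1,r1=ray(d,[a]);c2,r2=ray(s,[b]);r1=r1[0]/np.linalg.norm(r1);r2=r2[0]/np.linalg.norm(r2)
    t=np.linalg.lstsq(np.c_[r1,-r2],c2-c1,rcond=None)[0];p,q=c1+t[0]*r1,c2+t[1]*r2
    print('lid corner',p,q)
show('sc rear rim',onz(s,[f(320,165),f(180,285)],80))
show('sc front rim',onz(s,[f(190,83),f(46,200)],80))
show('sc buf top outer',onz(s,[f(378,218),f(285,352)],58))
for n,a,z in(('jar',(166,139),125),('cap',(180,198),18),('stamp',(364,183),50),('can',(361,126),90)):print(n,onz(d,[a],z).round())
```

```text
front rim [[449.4, 69.6, 80.0], [448.4, -76.3, 80.0]] len 145.9 ang 0.4
rear rim [[565.4, 68.0, 80.0], [565.0, -80.7, 80.0]] len 148.7 ang 0.2
buf bot [[624.4, 59.3, 12.0], [642.3, -68.0, 12.0]] len 128.6 ang -8.0
buf top [[631.1, 60.7, 58.0], [647.2, -64.5, 58.0]] len 126.3 ang -7.4
lid corner [550.77197315  68.83351667 192.66585676] [551.93027692  70.18994248 193.14104198]
lid corner [544.85671284 -80.09122815 193.58852492] [546.75387532 -77.6355575  193.76158798]
sc rear rim [[577.9, 63.0, 80.0], [569.5, -75.1, 80.0]] len 138.4 ang 3.4
sc front rim [[455.9, 70.0, 80.0], [453.8, -77.2, 80.0]] len 147.2 ang 0.9
sc buf top outer [[629.6, 61.4, 58.0], [645.8, -65.4, 58.0]] len 127.9 ang -7.3
jar [[578. 203. 125.]]
cap [[475. 187.  18.]]
stamp [[ 518. -228.   50.]]
can [[ 638. -212.   90.]]
```

Box: centre ≈ (509,-3), yaw ≈ -0.7°, lid ≈ 80°, hinge near x=569. Stop: face centre ≈ (633,-4), yaw ≈ +7.6°. The measured sizes match those given. I'll go behind the lid now.

```bash
python3 -m creep '0 0 0.06 0; 0.05 -0.05 0.06 0.1; 0.37 -0.585 0.06 0.467; 0.37 -0.585 0.06 0.467; 0.37 -0.585 0.06 0.467; 0.37 -0.585 0.06 0.467; 0.37 -0.585 0.06 0.467; 0.37 -0.585 0.06 0.467; 0.37 -0.585 0.06 0.467; 0.37 -0.585 0.06 0.467' 1
```

```text
t: 1.1
tool_pos: [473.2, 203.2, 281.5]
tool_rot: [[-1.0, 0.01, -0.0], [0.01, 1.0, -0.0], [0.0, -0.0, -1.0]]
wrist_force: [0.8, -0.5, -0.2]
gripper_width: 87.8
finger_force: 0.0
```

```bash
python3 -m creep '0.12 -0.19 0 0; 0.12 -0.19 0 0; 0.12 -0.19 0 0; 0.12 -0.19 0 0; 0.12 -0.19 0 0; 0.12 -0.19 0 0; 0.12 -0.19 0 0; 0.12 -0.19 0 0; 0.12 -0.19 0 0; 0.12 -0.19 0 0'
```

```text
t: 2.1
tool_pos: [592.2, 16.2, 281.7]
tool_rot: [[-1.0, 0.008, 0.0], [0.008, 1.0, 0.0], [-0.0, 0.0, -1.0]]
wrist_force: [-0.3, 0.5, 1.4]
gripper_width: 87.9
finger_force: 0.0
```

```bash
python3 -m creep '0.01 -0.02 0 0; 0.01 -0.02 -0.03 0; 0.01 -0.02 -0.06 0; 0.01 -0.02 -0.09 0; 0.01 -0.02 -0.115 0; 0.01 -0.02 -0.115 0; 0.005 -0.02 -0.115 0; 0 -0.02 -0.115 0; -0.005 -0.02 -0.115 0; -0.01 -0.02 -0.115 0'
```

```text
t: 3.1
tool_pos: [582.7, -4.8, 167.8]
tool_rot: [[-1.0, 0.01, 0.002], [0.01, 1.0, -0.0], [-0.002, -0.0, -1.0]]
wrist_force: [0.3, -0.4, -0.0]
gripper_width: 87.8
finger_force: 0.0
```

Run:
```python
from h import *
shot('scene','scene1')
d=load('scene1');cv2.imwrite('pics/c1.png',cv2.resize(d['image'][60:330,150:420],None,fx=2.2,fy=2.2)[...,::-1])
```

```text
(no output)
```

View pics/c1.png

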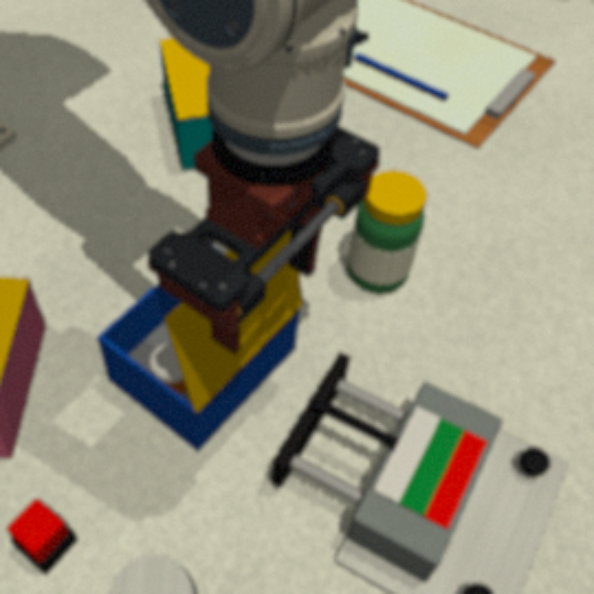

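Both open fingers are behind the lid at about (240,320) in the crop, clear of the jar and stop. Next is the arc in 5° steps.

```bash
python3 -m creep '-0.008 0 0 0; -0.016 0 0 0; -0.024 0 0 0; -0.032 0 0 0; -0.040 0 -0.002 0; -0.047 0 -0.004 0; -0.055 0 -0.007 0; -0.063 0 -0.011 0; -0.070 0 -0.016 0; -0.076 0 -0.021 0'
python3 -m creep '-0.007 0 -0.006 0; -0.013 0 -0.013 0; -0.018 0 -0.020 0; -0.022 0 -0.028 0; -0.024 0 -0.037 0; -0.026 0 -0.045 0; -0.027 0 -0.050 0; -0.027 0 -0.054 0; -0.027 0 -0.056 0; -0.027 0 -0.056 0'
```

```text
t: 4.15
tool_pos: [505.9, -4.8, 145.0]
tool_rot: [[-1.0, 0.01, -0.0], [0.01, 1.0, -0.0], [0.0, -0.0, -1.0]]
wrist_force: [0.9, -0.6, 0.0]
gripper_width: 88.0
finger_force: 0.2
t: 5.15
tool_pos: [479.7, -4.9, 89.3]
tool_rot: [[-1.0, 0.01, -0.0], [0.01, 1.0, -0.0], [0.0, -0.0, -1.0]]
wrist_force: [-1.1, -0.1, -0.7]
gripper_width: 87.9
finger_force: 0.0
```

```bash
python3 -m creep '0 0 -0.002 0; 0 0 -0.003 0; 0 0 -0.004 0; 0 0 -0.005 0; 0 0 -0.0055 0; 0 0 -0.006 0; 0 0 -0.006 0; 0 0 -0.006 0; 0 0 -0.006 0; 0 0 -0.006 0'
```

```text
t: 6.15
tool_pos: [479.8, -4.9, 84.1]
tool_rot: [[-1.0, 0.01, 0.0], [0.01, 1.0, -0.0], [-0.0, -0.0, -1.0]]
wrist_force: [-1.7, 0.9, 8.2]
gripper_width: 87.9
finger_force: 4.3
```

Stopped at z≈84 with 8 N, so the lid is on the rim. Next I'll lift, back off in front of the box and turn to the stop's yaw.

```bash
python3 -m creep '0 0 0.03 0; 0 0 0.06 0; -0.03 0 0.06 0.05; -0.06 0 0.06 0.1; -0.085 0 0.06 0.184; -0.085 0 0.06 0.184; -0.085 0 0.06 0.184; -0.085 0 0.06 0.184; -0.085 0 0.06 0.184; -0.085 0 0.06 0.184'
python3 - <<'E'
from h import *
a=shot('scene','scene2');b=shot('top','top2')
i=cv2.resize(a['image'][110:330,170:420],(500,440));j=cv2.resize(b['image'][90:240,210:320],(300,440))
cv2.imwrite('pics/c2.png',np.hstack([i,j])[...,::-1])
E
```

```text
t: 7.15
tool_pos: [395.5, -4.8, 143.5]
tool_rot: [[-0.991, -0.134, 0.0], [-0.134, 0.991, 0.0], [-0.0, -0.0, -1.0]]
wrist_force: [-0.9, 0.6, -0.3]
gripper_width: 87.7
finger_force: 0.0
```

View pics/c2.png

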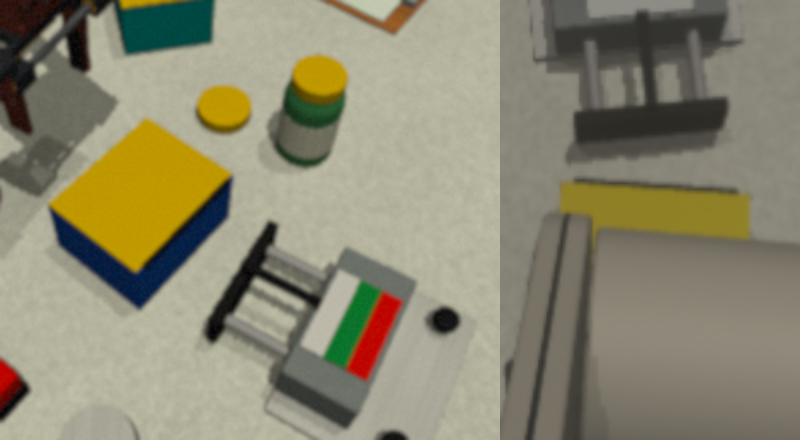

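The lid is shut and level, with its scene-crop corners at (146,119), (232,178), (138,270) and (50,207). I'll measure its pose with a mask cast onto z=84.

```bash
cat >> h.py <<'E'
def box(d,lo,hi):
    "lid pose from scene view, world points at z=84; connected yellow blob that spans the rough world window"
    hsv=cv2.cvtColor(d['image'],cv2.COLOR_RGB2HSV);m=cv2.inRange(hsv,(20,130,60),(35,255,255))
    n,L,S,C=cv2.connectedComponentsWithStats(m)
    for i in range(1,n):
        if S[i,4]<600: continue
        W=onz(d,cv2.findNonZero((L==i).astype(np.uint8)).reshape(-1,2),84)[:,:2]
        c,s,a=cv2.minAreaRect(W.astype(np.float32))
        if lo<c[0]<hi and abs(c[1])<70:
            if s[0]>s[1]: a-=90
            print('lid centre',np.round(c,1),'size',np.round(s,1),'yaw',round((a+45)%90-45,2)); 
            y=np.radians(7.6);x,=[np.array(c)-(633,-4)];print('in stop frame',x@[np.cos(y),np.sin(y)],x@[-np.sin(y),np.cos(y)])
E
python3 - <<'E'
from h import *
d=load('scene2');box(d,450,650)
E
```

```text
lid centre [510.7  -5. ] size [150.2 119.8] yaw -1.36
in stop frame -121.34596977450869 15.178352267665732
```

```bash
python3 -m creep '0 -0.015 -0.02 0; 0 -0.015 -0.05 0; 0 -0.015 -0.08 0; 0 -0.015 -0.11 0; 0 -0.015 -0.113 0; 0.01 -0.014 -0.113 0; 0.018 -0.013 -0.113 0; 0.026 -0.011 -0.113 0; 0.032 -0.010 -0.113 0; 0.036 -0.010 -0.113 0'
python3 -m creep '0.004 0.001 0 0; 0.008 0.001 0 0; 0.011 0.002 0 0; 0.014 0.002 0 0; 0.017 0.002 0 0; 0.020 0.003 0 0; 0.022 0.003 0 0; 0.024 0.003 0 0; 0.026 0.003 0 0; 0.026 0.003 0 0'
python3 - <<'E'
from h import *
box(shot('scene','scene3'),450,650)
E
```

```text
t: 8.25
tool_pos: [431.3, -14.7, 31.3]
tool_rot: [[-0.991, -0.134, 0.001], [-0.134, 0.991, -0.0], [-0.001, -0.0, -1.0]]
wrist_force: [-3.2, -1.4, 2.1]
gripper_width: 87.8
finger_force: 1.6
t: 9.25
tool_pos: [457.2, -11.8, 30.6]
tool_rot: [[-0.991, -0.134, 0.001], [-0.134, 0.991, -0.0], [-0.001, -0.0, -1.0]]
wrist_force: [0.1, -0.4, -0.3]
gripper_width: 87.8
finger_force: 0.2
lid centre [527.6   4.2] size [121.3 150.2] yaw 7.61
in stop frame -103.37308336338165 22.11111752355764
```

Squared to yaw 7.6°, but the box sits 22 mm to the side of the buffer's centre. I'll push its +y side to centre it before pressing. First I'll retreat and lift.

```bash
python3 -c "
from cell import bot
print(bot.read_state()['joint_pos'])"
python3 -m creep '-0.02 -0.003 0 0; -0.02 -0.003 0.04 0; -0.02 -0.003 0.08 0; -0.02 -0.003 0.12 0; -0.02 0.03 0.12 -0.19; 0.01 0.06 0.12 -0.38; 0.03 0.09 0.12 -0.57; 0.057 0.12 0.12 -0.76; 0.057 0.12 0.12 -0.95; 0.057 0.12 0.12 -1'
python3 -m creep '0 0 0 -0.19; 0 0 0 -0.38; 0 0 0 -0.57; 0 0 0 -0.76; 0 0 0 -0.95; 0 0 0 -1; 0 0 0 -1; 0 0 -0.03 -1; 0 0 -0.07 -1; 0 0 -0.11 -1'
```

```text
[-2.97137567e+00  3.01397455e+01  1.20005066e+02  5.64762121e-03
  2.97986979e+01 -1.00691939e+02]
t: 10.3
tool_pos: [514.7, 109.5, 150.6]
tool_rot: [[-0.794, 0.608, 0.001], [0.608, 0.794, 0.0], [-0.001, 0.001, -1.0]]
wrist_force: [-0.5, 0.0, -0.3]
gripper_width: 87.9
finger_force: 0.0
t: 11.3
tool_pos: [514.7, 108.4, 40.1]
tool_rot: [[-0.136, 0.991, 0.003], [0.991, 0.136, 0.001], [0.0, 0.003, -1.0]]
wrist_force: [0.3, -0.2, -0.6]
gripper_width: 88.0
finger_force: 0.0
```

```bash
python3 -m creep '0.001 -0.008 -0.005 0; 0.002 -0.015 -0.005 0; 0.003 -0.020 -0.005 0; 0.003 -0.023 -0.005 0; 0.004 -0.026 -0.005 0; 0.004 -0.029 -0.005 0; 0.004 -0.032 -0.005 0; 0.005 -0.035 -0.005 0; 0.005 -0.038 -0.005 0; 0.005 -0.040 -0.005 0'
python3 - <<'E'
from h import *
box(shot('scene','scene4'),450,650)
E
```

```text
t: 12.3
tool_pos: [518.9, 68.0, 35.6]
tool_rot: [[-0.134, 0.991, 0.0], [0.991, 0.134, 0.0], [-0.0, 0.0, -1.0]]
wrist_force: [-0.1, 4.0, 2.8]
gripper_width: 87.9
finger_force: 2.2
lid centre [531.  -18.1] size [120.7 151.5] yaw 7.79
in stop frame -102.93252265617086 -0.4462297630343386
```

Centred to within 0.5 mm, yaw 7.8°. Back to the front side.

```bash
python3 -m creep '-0.003 0.02 0 0; -0.003 0.025 0.03 0; -0.003 0.025 0.07 0; -0.003 0.025 0.11 0; -0.02 0.025 0.12 0.19; -0.05 -0.02 0.12 0.38; -0.079 -0.06 0.12 0.57; -0.079 -0.098 0.12 0.76; -0.079 -0.098 0.12 0.95; -0.079 -0.098 0.12 1'
python3 -m creep '0 0 0 0.19; 0 0 0 0.38; 0 0 0 0.57; 0 0 0 0.76; 0 0 0 0.95; 0 0 0 1; 0 0 -0.03 1; 0 0 -0.07 1; 0 0 -0.11 1; 0 0 -0.123 1'
```

```text
t: 13.35
tool_pos: [438.5, -31.7, 155.2]
tool_rot: [[-0.797, 0.604, -0.002], [0.604, 0.797, -0.001], [0.001, -0.001, -1.0]]
wrist_force: [-0.5, -0.4, -0.1]
gripper_width: 88.0
finger_force: 0.0
t: 14.35
tool_pos: [436.7, -30.0, 29.2]
tool_rot: [[-0.991, -0.134, -0.006], [-0.134, 0.991, 0.0], [0.006, 0.001, -1.0]]
wrist_force: [-0.4, 1.1, 0.4]
gripper_width: 88.0
finger_force: 0.0
```

```bash
python3 -m creep '0.010 0.001 0 0; 0.018 0.002 0 0; 0.025 0.003 0 0; 0.032 0.004 0 0; 0.040 0.005 0 0; 0.048 0.006 0 0; 0.056 0.007 0 0; 0.064 0.008 0 0; 0.072 0.009 0 0; 0.079 0.010 0 0'
python3 - <<'E'
from h import *
a=shot('scene','scene5');box(a,450,650)
print(bot.read_state()['tool_pos'],bot.read_state()['wrist_force'])
cv2.imwrite('pics/c5.png',cv2.resize(a['image'][160:340,220:420],(800,600),interpolation=cv2.INTER_CUBIC)[...,::-1])
E
```

```text
t: 15.35
tool_pos: [516.7, -19.9, 32.3]
tool_rot: [[-0.991, -0.135, -0.005], [-0.135, 0.991, -0.0], [0.005, 0.001, -1.0]]
wrist_force: [-14.9, -4.7, 11.0]
gripper_width: 87.5
finger_force: 7.3
lid centre [588.6 -11. ] size [119.9 150.3] yaw 7.57
in stop frame -44.952293549149005 -1.1018734646852248
[518.13538298 -19.83190823  32.35355058] [-7.40193093 -0.67044955  2.34894504]
```

View pics/c5.png

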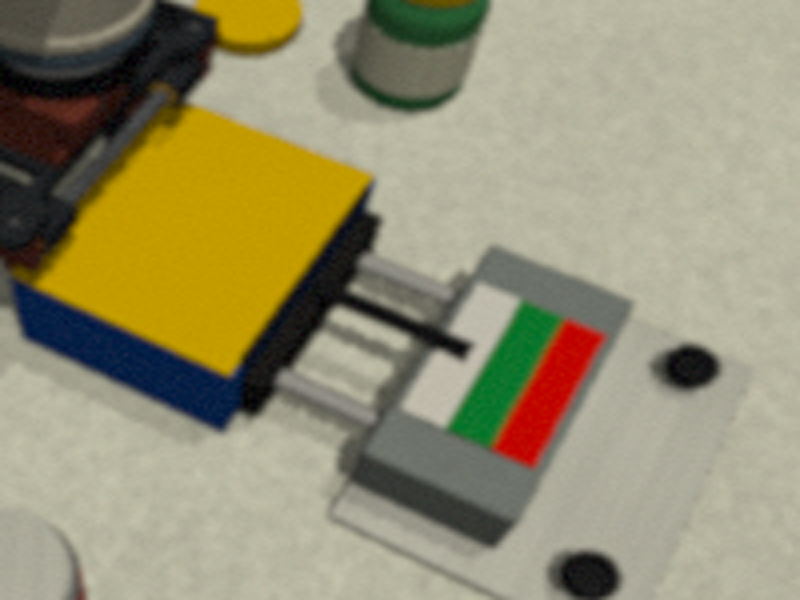

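The pointer tip is at crop (467,350), still in the white at about 12–15 mm of travel. The box is flush on the buffer. I'll push about 16 mm more, slowly.

```bash
python3 -m creep '0.002 0.0003 0 0; 0.004 0.0005 0 0; 0.006 0.0008 0 0; 0.008 0.001 0 0; 0.010 0.0013 0 0; 0.012 0.0016 0 0; 0.014 0.0019 0 0; 0.016 0.0021 0 0; 0.016 0.0021 0 0; 0.016 0.0021 0 0'
python3 - <<'E'
from h import *
a=shot('scene','scene6');box(a,450,650)
print(bot.read_state()['wrist_force'])
cv2.imwrite('pics/c6.png',cv2.resize(a['image'][220:320,300:400],(600,600),interpolation=cv2.INTER_CUBIC)[...,::-1])
E
```

```text
t: 16.4
tool_pos: [529.7, -18.1, 32.0]
tool_rot: [[-0.991, -0.134, -0.01], [-0.134, 0.991, -0.0], [0.01, 0.001, -1.0]]
wrist_force: [-18.2, -5.4, 14.5]
gripper_width: 87.8
finger_force: 9.8
lid centre [601.5  -9.3] size [120.3 150.2] yaw 7.64
in stop frame -31.97276745222463 -1.1076501253281137
[-18.1753689   -5.09273513  13.99419057]
```

View pics/c6.png

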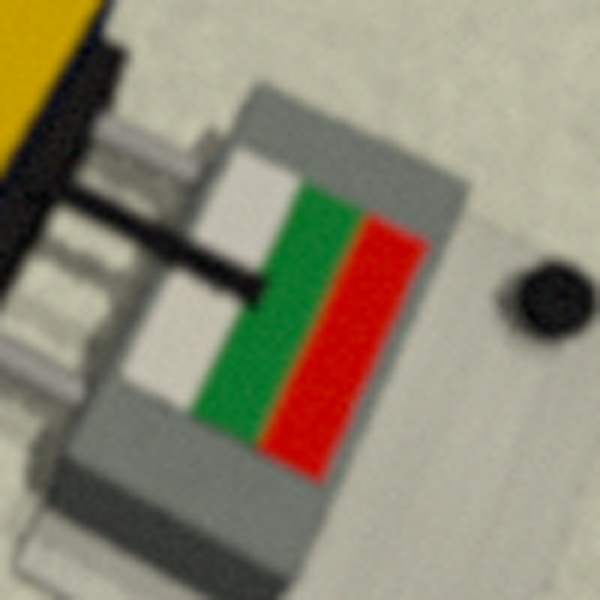

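The tip is just inside the green at about (264,292), with the borders at x≈252 and x≈322 along the pointer line, so travel is about 26–27 mm. I need about 6 mm more, and I'll ease the tool up slightly to shed the downward load.

```bash
python3 -m creep '0.001 0.0001 0.001 0; 0.002 0.0003 0.001 0; 0.003 0.0004 0.001 0; 0.004 0.0005 0.001 0; 0.005 0.0007 0.001 0; 0.006 0.0008 0.001 0; 0.006 0.0008 0.001 0; 0.006 0.0008 0.001 0; 0.006 0.0008 0.001 0; 0.006 0.0008 0.001 0'
python3 - <<'E'
from h import *
a=shot('scene','scene7');box(a,450,650)
print(bot.read_state()['wrist_force'])
cv2.imwrite('pics/c7.png',cv2.resize(a['image'][220:320,300:400],(600,600),interpolation=cv2.INTER_CUBIC)[...,::-1])
E
```

```text
t: 17.45
tool_pos: [535.9, -17.2, 32.1]
tool_rot: [[-0.991, -0.134, -0.01], [-0.135, 0.991, -0.0], [0.01, 0.001, -1.0]]
wrist_force: [-15.3, -5.6, 2.8]
gripper_width: 87.7
finger_force: 7.6
lid centre [607.6  -8.4] size [120.7 150. ] yaw 7.61
in stop frame -25.7678815912799 -1.0080537309317683
[-14.87207921  -4.7658314    3.59152858]
```

View pics/c7.png

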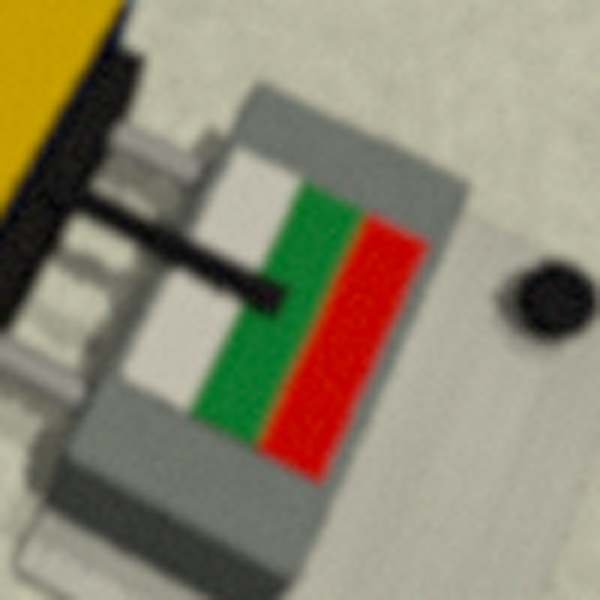

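The tip is at about (283,297), and the green's middle on that line is about x=287, so travel is about 32–34 mm. I'll hold for a second and check it is steady and that the bystanders have not moved.

```bash
python3 -m creep '0 0 0 0; 0 0 0 0; 0 0 0 0; 0 0 0 0; 0 0 0 0; 0 0 0 0; 0 0 0 0; 0 0 0 0; 0 0 0 0; 0 0 0 0'
python3 - <<'E'
from h import *
a=shot('scene','scene8');box(a,450,650)
b=load('scene0')['image'];D=np.abs(a['image'].astype(int)-b).max(2)
for n,(x,y) in dict(jar=(325,165),cap=(290,166),stamp=(169,303),can=(220,338)).items():print(n,np.median(D[y-12:y+12,x-10:x+10]),(D[y-12:y+12,x-10:x+10]>60).mean())
E
```

```text
t: 18.5
tool_pos: [536.0, -17.2, 32.1]
tool_rot: [[-0.991, -0.134, -0.01], [-0.134, 0.991, -0.0], [0.01, 0.001, -1.0]]
wrist_force: [-15.0, -4.8, 3.2]
gripper_width: 87.7
finger_force: 7.6
lid centre [608.   -6.9] size [119.5 153.2] yaw 7.56
in stop frame -25.123984390011326 0.39808176125755246
jar 10.0 0.0
cap 20.0 0.11041666666666666
stamp 17.0 0.0
can 18.0 0.0
```

```bash
python3 -c "
from cell import bot
print(bot.close_job())"
```

```text
the job is handed in; nothing more can be done
None
```

I shut the lid onto the rim, then slid the box square against the buffer and handed in while pressing steadily, with the pointer in the middle of the green at about 33 mm (about 12 N); the jar, stamp and can look unmoved, and the cap probably is too (its image check was less clear because the open lid hid part of it at the start).

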